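# Brake the coasting whetstone disc and lock its spindle

## Task

The knife-sharpening machine has just been switched off and its disc is still coasting. With a gentle touch on the bare metal rim, never on the stone, slow the disc so that it stops with the oblong hole in its rim lined up with the slot of the lock bracket; once it stands still, and not before, press the spring plunger under the guide bar fully down so that its pin drops into the hole and stays down. Leave the disc locked for the stone change and do not disturb the tools lying around the machine.

Things in the scene. Friction and masses are not known exactly. Their poses are not given: they have to be found in the camera images.
- grinder: Whetstone machine, fixed. Green housing 310 x 300 mm, deck 95 mm above the bench, black round splash tray on it (outer radius 142 mm, top 111 mm). Origin on the bench below the disc's vertical axle; z up; x points from the lock bracket (the front, 108 mm from the axle) to the axle and on to the back, y along the guide bar.
- guide_bar (a point): Middle of the steel guide bar: 20 mm thick, 274 mm long along the machine's y, 228 mm above the bench, on posts with 32 mm clamp blocks 128 mm either side. It is straight above the plunger (48 mm clear gap) and bars the way down: reach the plunger with the tool leaning 28 to 45 degrees from vertical across the bar, coming from the front or from over the disc.
- disc (a joint): Angle of the disc (rad, keeps counting, grows counter-clockwise from above; at whole multiples of 2 pi the hole is at the slot). Aluminium, 250 mm diameter, 16 mm thick, about 3 kg with the stone. Turns freely: at the start counter-clockwise at 1.1 to 2.6 rad/s, after 20 s at 0.6 to 1.9. Some 10 N on the rim stop it within 0.1 s; a fingertip pressed on it can also draw it round.
- rim (a point): A point fixed to the disc on its bare metal rim, the flat ring 80 to 125 mm from the axle, 125 mm above the bench. This point is 108 mm from the axle, opposite the hole, and turns with the disc. Touch the rim to brake.
- stone: The whetstone: plain round grey-brown block, 156 mm diameter, 20 mm thick, clamped on the middle of the disc with a washer and nut, turning with it. Origin on the axle at the stone's underside, 125 mm above the bench; stone top at 145 mm, the stud on its nut at 166 mm. Not to be touched.
- hole (a point): The only hole in the rim: oblong, right through, 14 mm wide along the turning direction, reaching radially from 84 to 116 mm from the axle, so that its inner end shows beyond the lock bracket when lined up. This point is where the pin enters, 108 mm from the axle, at the rim's top (125 mm above the bench). Turns with the disc.
- slot (a point): The fixed slot: 14 mm wide, open towards the axle, in the dark steel lug (36 mm wide, 92 to 153 mm from the axle, underside 131 mm, top 139 mm above the bench) that reaches over the rim at the front. This point is on the pin's line at the level of the rim's top: lined up means hole lies here. The pin enters when the hole is within 4 to 5 mm.
- plunger_top (a point): Centre of the top of the lock plunger's round dark steel head (22 mm diameter, 8 mm thick), straight above slot: 170 mm above the bench when up, 154 mm when fully down, the head then resting on its sleeve of 21 mm diameter.
- plunger (a joint): How far the plunger is pressed (m): 0 up, 0.016 fully down. Moves straight down. A spring pushes back with 1 to 3 N; a detent adds up to 10 N from 0.005 to 0.012, then snaps in and holds it down. The pin, 10 mm thick with a conical nose that centres the hole, meets the rim at 0.006; with no hole below it goes no further and comes back up.
- knife: Bystander: table knife with a wooden handle, 220 mm long, lying on the bench; origin near its middle, on the bench.
- hammer: Bystander: hammer lying on the bench beside the machine; origin on the bench.
- wrench: Bystander: steel wrench lying on the bench; origin on the bench.
- dresser: Bystander: pale dressing block 75 x 35 x 25 mm on the bench; origin at the centre of its underside.

How it is judged:
On the way, in this order (a step that is already met when the one before it is completed fails the run):
1. the disc stands still with its hole within 5 mm of the slot, the plunger still up (velocity of joint disc between -0.06 and 0.06 rad/s and horizontal distance between hole and slot below 0.005 m and value of joint plunger below 0.003 m), for 0.3 s.
2. the plunger is pressed fully down, its pin in the hole (value of joint plunger above 0.0145 m and horizontal distance between hole and slot below 0.005 m), for 0.2 s.
At the end, for the whole second after the job is handed in: The plunger is fully down (within 1.5 mm of its stop) and stays there, its pin in the disc's hole (hole within 5 mm of the slot), the disc at rest, and the knife, hammer, wrench and dressing block within 20 mm of where they lay (all of step 2 and velocity of joint disc between -0.06 and 0.06 rad/s and distance of each of knife, hammer, wrench, dresser from where it was at the start of the episode below 0.02 m); the robot touches nothing.
It fails at once if the stone is touched (contact force between any of the fingers, the arm and stone above 1 N).
It fails at once if the plunger is pressed while the disc is still turning (value of joint plunger between 0.003 and 0.006 m and (velocity of joint disc above 0.3 rad/s or velocity of joint disc below -0.3 rad/s)).
It fails at once if the machine is struck or pressed with more than 120 N (contact force between any of the fingers, the arm and grinder above 120 N).
It fails at once if a tool lying around the machine is moved more than 20 mm (distance of any of knife, hammer, wrench, dresser from where it was at the start of the episode above 0.02 m).
It also fails if it takes over 51 s, if anything falls off the work surface, if the arm or the gripper's body presses on something with over 40 N, if the wrist force passes 120 N, or if a joint passes its speed limit or range.

## Robot

A 6-joint arm with a two-finger parallel gripper is mounted at the origin on the work surface. World frame = base frame: x ahead of the robot, y to its left, z up, the work surface at z = 0. Lengths are in m, angles in rad, forces in N, time in s.
With the tool pointing down it reaches from about 0.275 to 0.75 m from the base axis. Payload 10.2 kg.
Tool frame: the origin (TCP) lies at the very end of the fingers, on their centre line; the grasp point (between the pads) lies 19 mm behind it; z points along the fingers, y is the line along which they close (so a half turn about z gives the same grasp; the last joint's range is limited). The gripper opens to 85 mm and grips with 20 to 120 N. Pads are 22 mm wide; open, the fingers measure 114 mm over their backs; the gripper's body (76 mm by 85 mm) begins 54 mm behind the grasp point. The pads swing forward as they close: fully open they stand 13 mm farther back than shut.
Start: joints at [-1.559, 0.313, 1.498, -0, 1.331, -0.223], TCP at [0.122, -0.511, 0.231] pointing down, gripper open.
Joint ranges: [-2.94, 2.94], [-0.97, 2.17], [0.19, 2.56], [-1.23, 4.37], [0.02, 3.11], [-2.88, 2.88]. Speed limits (rad/s): [2.39, 2.39, 3.01, 3.14, 3.14, 3.14].

## Interface

Orientations are given as a unit quaternion [w, x, y, z].
In Python, from station import manip gives the robot as it stands. The module is installed in compiled form; this text tells all that it offers.
- The arm moves only by the shell command python3 -m pendant 'ROWS' [FORCE]. ROWS is text: rows parted by semicolons, each of 7 numbers parted by spaces: the shift along the world's x, y, z in units of 40 mm (1.0 is 40 mm), then the turn, a rotation vector about the world's x, y, z in units of 0.12 rad (1.0 is 0.12 rad), then the closure, from 0 (fully open) to 1 (shut). A call has 1 to 20 rows; each row shifts and turns the commanded pose from where the row before left it; what a row does not reach is not made up. A row lasts 1/10 s, in which the tool goes at most 50 mm and 8.59 degrees, less where a joint would pass 70% of its speed; a pose out of reach is approached as far as the arm can. A call with a number of a shift or a turn outside -1 to 1 is refused whole. A call with a gripper value outside its range is refused whole. The fingers move at their own pace and stop on an object; FORCE is the grip in N (left out, the last holds). Time passes only in rows, so rows that do not move let the fingers close. It gives the time, the measured TCP pose, the force, the opening and the grip force at its end, in the units of the state.
- manip.get_obs(): the state, without advancing time (a new reading comes with each control period).
- manip.snapshot(name): name is "side" or "top"; returns a dict with "pixels" (384x512x3 uint8, blue, green, red), "z_map" (384x512 float32, m along the optical axis (not along the pixel's ray), 0 where there is no reading), "fx", "fy", "cx", "cy" (pixels), "k1" (the pictures are not rectified: a ray, as slopes to the right and down, at radius r is drawn at 1 + k1 r^2 times it, then the intrinsics apply), "rvec" (rotation vector, rad) and "tvec" (3), from world to camera coordinates, as OpenCV has them. Camera axes: x right, y down, z forward; pixel columns grow to the right and rows downward; lengths in m; the calibration is good to about 2 mm. A picture is of the moment at which its call begins.
- manip.sign_off(): hands the job in; it is judged then, once.
The state is a dict: "clock": time; "q": joint angles; "qd": joint speeds; "joint_torque": joint torques, N m; "tcp_pos": TCP position; "ee_rot": TCP orientation; "wrist_force": force on the tool from outside, world axes, zero at the start; "wrist_torque": the same for the moment, N m; "opening": finger opening in m; "grasp_force": force on a finger pad.
Only numpy, scipy, OpenCV 4.12 (cv2) and the standard library are available. Lean on these libraries where they do the work, as an engineer would, in place of code of your own. Each camera call takes 0.05 s, during which the arm holds its last target. There are 200 camera calls.

## Working session

There is one attempt and no reset: what is moved stays moved. The work goes in short steps, Python scripts to look and compute and a shell command to move; the robot and the scene stay as the last step left them, time stands still between calls to the robot, and variables do not carry over. Pictures are saved under pics/ and viewed, at most 10 in all, crops included, and the job is handed in when it is done.

```bash
mkdir -p pics; cat > h.py <<'E'
import numpy as np, cv2
from station import manip
def snap(n):
    s=manip.snapshot(n); s['R']=cv2.Rodrigues(np.array(s['rvec'],float))[0]; return s
def ray(s,u,v):
    K=np.array([[s['fx'],0,s['cx']],[0,s['fy'],s['cy']],[0,0,1.]])
    p=cv2.undistortPoints(np.array([[[u,v]]],float),K,np.array([s['k1'],0,0,0.]))[0,0]
    return np.array([p[0],p[1],1.])
def world(s,u,v,z=None):   # by depth or on plane z
    d=ray(s,u,v); C=-s['R'].T@np.array(s['tvec']).ravel(); w=s['R'].T@d
    t=s['z_map'][int(round(v)),int(round(u))] if z is None else (z-C[2])/w[2]
    return C+t*w
def pix(s,P):
    K=np.array([[s['fx'],0,s['cx']],[0,s['fy'],s['cy']],[0,0,1.]])
    return cv2.projectPoints(np.array(P,float).reshape(-1,3),np.array(s['rvec'],float),np.array(s['tvec'],float),K,np.array([s['k1'],0,0,0.]))[0].reshape(-1,2)
E
python3 - <<'E'
from h import *
import pickle
o=manip.get_obs(); print({k:np.round(v,3) for k,v in o.items()})
for n in ('side','top'):
    s=snap(n); pickle.dump(s,open(n+'0.pkl','wb')); cv2.imwrite(f'pics/{n}0.png',s['pixels'])
    print(n,-s['R'].T@np.array(s['tvec']).ravel(),s['fx'],s['cx'],s['cy'],s['k1'],s['R'].round(2).tolist())
print(manip.get_obs()['clock'])
E
```

```text
{'clock': np.float64(0.0), 'q': array([-1.559,  0.313,  1.498,  0.   ,  1.331, -0.223]), 'qd': array([-0.001,  0.   ,  0.002, -0.   ,  0.   ,  0.001]), 'joint_torque': array([-0.0000e+00, -4.1226e+01, -2.5974e+01, -0.0000e+00,  4.0000e-03,
        0.0000e+00]), 'tcp_pos': array([ 0.122, -0.51 ,  0.231]), 'ee_rot': array([-0.001,  0.993,  0.117,  0.   ]), 'wrist_force': array([-0.167,  0.329,  0.197]), 'wrist_torque': array([ 0.026,  0.025, -0.045]), 'grasp_force': np.float64(0.0), 'opening': np.float64(0.085)}
side [0.06422646 0.5590275  0.8849258 ] 445.8847994067319 259.6678403624971 197.59184278326657 -0.1425229302971002 [[-0.71, -0.71, 0.0], [-0.5, 0.5, -0.7], [0.5, -0.5, -0.71]]
top [0.39104217 0.01310302 1.44310591] 478.5072869525026 255.55178702031188 190.37099480636573 -0.05503427340805454 [[0.03, -1.0, -0.01], [-0.99, -0.03, -0.14], [0.14, 0.01, -0.99]]
0.1
```

View pics/top0.png

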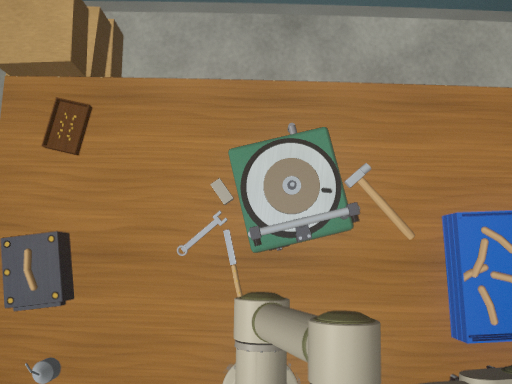

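View pics/side0.png

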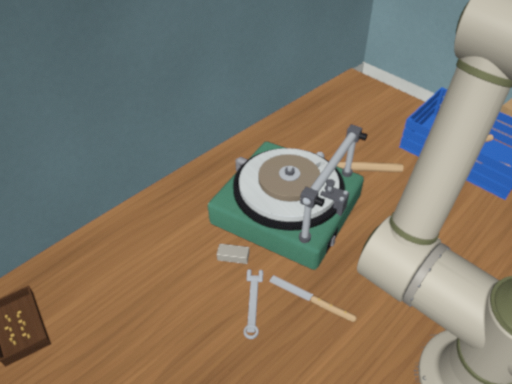

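The top view shows the machine with its axle at about (291,185), the hole at (327,190), and the bar from (255,234) to (354,211). The lock bracket at about (304,232) faces the robot. In the side view the disc is at (290,180) and the plunger sits at about (335,197). I'll enlarge the machine next.

```bash
python3 - <<'E'
import pickle
from h import *
s=pickle.load(open('top0.pkl','rb'))
c=s['pixels'][120:260,220:370]; cv2.imwrite('pics/c1.png',cv2.resize(c,None,fx=4,fy=4,interpolation=cv2.INTER_CUBIC))
# rim: pale pixels (low sat, bright) 
hsv=cv2.cvtColor(s['pixels'],cv2.COLOR_BGR2HSV)
# stone pixels by depth: height map
v,u=np.mgrid[120:260,220:370]
P=np.array([world(s,a,b) for a,b in zip(u.ravel(),v.ravel())])
z=P[:,2]
m=(z>.141)&(z<.150); c0=P[m].mean(0); print('stone',m.sum(),c0, np.median(P[m],0))
m=(z>.120)&(z<.130); 
from scipy.optimize import least_squares
pts=P[m][:,:2]; print('disc',m.sum(), P[m].min(0),P[m].max(0))
c0=world(s,291,185,.16); print('nut',c0)
m=(z>.228)&(z<.245); q=P[m]; mu=q.mean(0); d=np.linalg.svd(q[:,:2]-mu[:2])[2][0]; print('bar',m.sum(),mu,d, np.degrees(np.arctan2(d[1],d[0])))
E
```

```text
stone 2131 [ 0.58629588 -0.07385828  0.14495355] [ 0.58810409 -0.07489612  0.14480654]
disc 3001 [ 0.43838903 -0.22424819  0.12000732] [0.71610277 0.0519466  0.12997796]
nut [ 0.58780584 -0.07105408  0.16      ]
bar 1016 [ 0.48335896 -0.10123001  0.23677049] [ 0.2548205  -0.96698837] -75.23705101598082
```

View pics/c1.png

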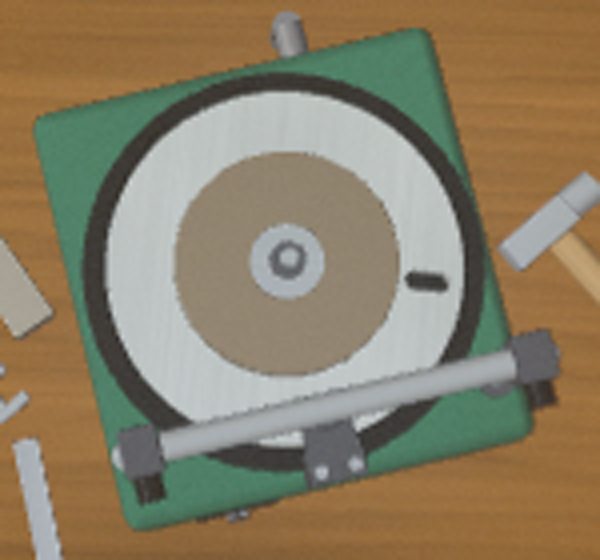

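The crop, at 4x from offset (220,120), puts the nut at (287,260), the hole at (427,281), the bar from (165,445) to (515,362), and the lug around (335,450) on the robot's side. Next I'll fit the centre and write an angle reader.

```bash
cat >> h.py <<'E'
from scipy.optimize import least_squares
def circ(p):
    f=lambda a:np.hypot(p[:,0]-a[0],p[:,1]-a[1])-a[2]
    r=least_squares(f,[*p.mean(0),.1],loss='soft_l1',f_scale=.002); return r.x,np.abs(f(r.x)).mean()
def hole(s,c,psi,r=(.086,.098),plot=False):
    """disc angle from dark patch on rim; returns angle candidates (deg) with darkness"""
    th=np.radians(np.arange(0,360,.5)); g=cv2.cvtColor(s['pixels'],cv2.COLOR_BGR2GRAY).astype(np.float32)
    acc=[]
    for rr in np.linspace(r[0],r[1],6):
        a=np.pi+psi+th; P=np.c_[c[0]+rr*np.cos(a),c[1]+rr*np.sin(a),np.full(len(th),.125)]
        p=pix(s,P).astype(np.float32); acc.append(cv2.remap(g,p[:,:1],p[:,1:],cv2.INTER_LINEAR)[:,0])
    return np.degrees(th),np.median(acc,0)
E
python3 - <<'E'
import pickle
from h import *
for n,box in (('top',(120,260,220,370)),('side',(130,240,220,370))):
    s=pickle.load(open(n+'0.pkl','rb')); v0,v1,u0,u1=box
    hsv=cv2.cvtColor(s['pixels'],cv2.COLOR_BGR2HSV); im=hsv[v0:v1,u0:u1]
    seed=pix(s,[.588+.045,-.073,.145])[0].astype(int); print(n,'stone hsv',hsv[seed[1],seed[0]], s['pixels'][seed[1],seed[0]])
    st=hsv[seed[1],seed[0]].astype(int)
    m=((np.abs(im[...,0].astype(int)-st[0])<8)&(im[...,1]>40)&(np.abs(im[...,2].astype(int)-st[2])<40)).astype(np.uint8)
    k,l,stt,_=cv2.connectedComponentsWithStats(m); m=(l==l[seed[1]-v0,seed[0]-u0]).astype(np.uint8)
    ct=max(cv2.findContours(m,cv2.RETR_EXTERNAL,cv2.CHAIN_APPROX_NONE)[0],key=len)[:,0]+[u0,v0]
    p=np.array([world(s,a,b,.145)[:2] for a,b in ct]); print(circ(p))
    c=np.array([.588,-.0735]); psi=np.radians(14.76)
    th,d=hole(s,c,psi); i=np.where(d<110)[0]; print([(th[j],int(d[j])) for j in i][::3])
    # bar via depth
    v,u=np.mgrid[v0:v1,u0:u1]; P=np.array([world(s,a,b) for a,b in zip(u.ravel(),v.ravel())]); q=P[(P[:,2]>.229)&(P[:,2]<.242)]
    ex=np.array([np.cos(psi),np.sin(psi)]); ey=np.array([-ex[1],ex[0]]); L=(q[:,:2]-c)@np.c_[ex,ey]
    print('bar x,y range',np.percentile(L,[1,50,99],axis=0).round(4).tolist()); b=L[np.abs(L[:,1])<.1]; print(np.polyfit(b[:,1],b[:,0],1))
E
```

```text
top stone hsv [ 18  58 144] [111 131 144]
(array([ 0.58966075, -0.07260714,  0.0755072 ]), np.float64(0.0007268834997712757))
[(np.float64(68.5), 102), (np.float64(70.0), 68), (np.float64(71.5), 62), (np.float64(73.0), 64), (np.float64(74.5), 89)]
bar x,y range [[-0.1361, -0.1394], [-0.1073, 0.0017], [-0.0939, 0.1416]]
[-0.00295692 -0.10622261]
side stone hsv [ 18  52 142] [113 130 142]
(array([ 0.58691033, -0.06373472,  0.07707369]), np.float64(0.005053428370496258))
[(np.float64(0.0), 99), (np.float64(1.5000000000000002), 107), (np.float64(19.0), 106), (np.float64(20.5), 106), (np.float64(22.0), 104), (np.float64(23.5), 101), (np.float64(25.0), 98), (np.float64(26.5), 97), (np.float64(28.0), 99), (np.float64(29.500000000000004), 105), (np.float64(330.0), 97), (np.float64(331.5), 87), (np.float64(333.0), 80), (np.float64(334.5), 69), (np.float64(336.0), 57), (np.float64(337.5), 58), (np.float64(339.0), 61), (np.float64(340.5), 58), (np.float64(342.0), 50), (np.float64(343.5), 42), (np.float64(345.0), 45), (np.float64(346.5), 71), (np.float64(355.0), 103), (np.float64(356.5), 93), (np.float64(358.0), 93), (np.float64(359.50000000000006), 97)]
bar x,y range [[-0.1367, -0.1286], [-0.1083, 0.0257], [-0.09, 0.1481]]
[-0.00288555 -0.1063629 ]
```

```bash
python3 -m pendant '0.4 0.25 0.5 0 0 0 1;0.8 0.54 0.5 0 0 0 1;0.8 0.54 0.5 0 0 0 1;0.8 0.54 0 0 0 0 1;0.8 0.54 0 0 0 0 1;0.8 0.54 0 0 0 0 1;0.8 0.54 0 0 0 0 1;0.8 0.54 0 0 0 0 1;0.8 0.54 0 0 0 0 1;0.8 0.54 0 0 0 0 1;0.8 0.54 0 0 0 0 1;0.8 0.54 0 0 0 0 1;0.8 0.54 0 0 0 0 1;0.8 0.54 0 0 0 0 1;0.8 0.54 0 0 0 0 1;0.8 0.54 0 0 0 0 1;0.58 0.35 0 0 0 0 1;0 0 0 0 0 0 1'; python3 - <<'E'
import pickle
from h import *
C=np.array([.5893,-.073]); psi=np.radians(14.9)
for i in range(3):
  for n in ('side','top'):
    t=manip.get_obs()['clock']; s=snap(n); th,d=hole(s,C,psi); i=d<100; print(n,t,th[i][::4].tolist())
    pickle.dump(s,open(n+'1.pkl','wb')); cv2.imwrite(f'pics/{n}1.png',s['pixels'])
print(manip.get_obs())
E
```

```text
clock: 1.9
tcp_pos: [0.6431, -0.1603, 0.2896]
ee_rot: [-0.001, 0.993, 0.119, -0.001]
wrist_force: [-0.3, -0.8, -1.1]
opening: 0.0002
grasp_force: 0.0
side 1.9 [0.0, 24.5, 26.5, 330.5, 332.50000000000006, 334.5, 336.5, 338.5, 340.5, 342.5, 344.5, 346.5, 355.5, 357.5, 359.50000000000006]
top 1.95 [250.00000000000003, 252.0, 254.00000000000003, 256.0]
side 2.0 [0.0, 25.0, 27.0, 331.0, 333.0, 335.0, 337.0, 339.0, 341.0, 343.0, 345.0, 347.0, 356.0, 358.0]
top 2.05 [259.0, 261.0, 263.0, 265.0]
side 2.1 [0.0, 24.5, 26.5, 330.5, 332.50000000000006, 334.5, 336.5, 338.5, 340.5, 342.5, 344.5, 346.5, 355.5, 357.5, 359.50000000000006]
top 2.15 [268.5, 270.5, 272.5, 274.5]
{'clock': 2.2, 'q': array([-4.26358683e-01,  6.10742326e-01,  8.97050674e-01, -9.00891015e-05,
        1.63356002e+00,  9.10770469e-01]), 'qd': array([ 0.00127874,  0.00023366, -0.00371369,  0.0006322 ,  0.00063542,
        0.00119233]), 'joint_torque': array([ 2.49492601e-01, -5.55304706e+01, -2.74418002e+01,  5.67938070e-03,
       -4.13035435e-03, -3.24612905e-03]), 'tcp_pos': array([ 0.6407414 , -0.16332836,  0.29166142]), 'ee_rot': array([1.00415687e-04, 9.93183038e-01, 1.16565158e-01, 7.93362529e-05]), 'wrist_force': array([-0.17433153, -0.5367411 ,  0.10533765]), 'wrist_torque': array([ 0.00015843, -0.01414843,  0.00394653]), 'grasp_force': 0.0, 'opening': 0.00026930673562976487}
```

View pics/side1.png

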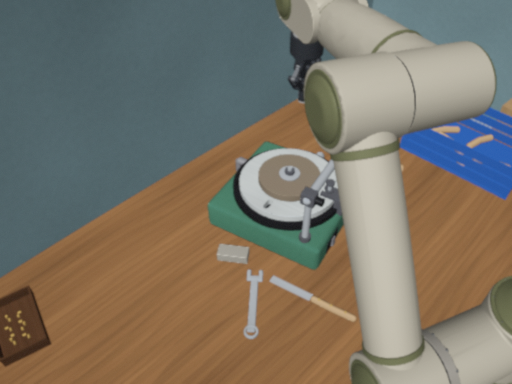

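The side view shows the gripper at (305,90), clear of the disc, and the hole at about (266,204). The lug is visible at (332,190). The disc turns at about 93°/s. I'll hover just above the rim.

```bash
python3 -m pendant '0 0 -0.9 0 0 0 1;0 0 -1 0 0 0 1;0 0 -1 0 0 0 1;0 0 -0.8 0 0 0 1;0 0 -0.3 0 0 0 1;0 0 0 0 0 0 1;0 0 0 0 0 0 1'; python3 - <<'E'
import pickle
from h import *
C=np.array([.5893,-.073]); psi=np.radians(14.9)
for i in range(3):
  for n in ('top',):
    t=manip.get_obs()['clock']; s=snap(n); th,d=hole(s,C,psi); i=d<100; print(n,t,th[i][::4].tolist())
    pickle.dump(s,open(n+'2.pkl','wb')); cv2.imwrite(f'pics/{n}2.png',s['pixels'])
o=manip.get_obs();print(o['clock'],o['tcp_pos'],o['wrist_force'])
E
```

```text
clock: 2.9
tcp_pos: [0.642, -0.1632, 0.1334]
ee_rot: [0.001, 0.993, 0.117, 0.001]
wrist_force: [0.8, 1.1, 0.7]
opening: 0.0
grasp_force: 0.0
top 2.9 []
top 2.95 []
top 3.0 []
3.05 [ 0.64199016 -0.16295196  0.133255  ] [0.57800689 0.03163263 0.46571925]
```

View pics/top2.png

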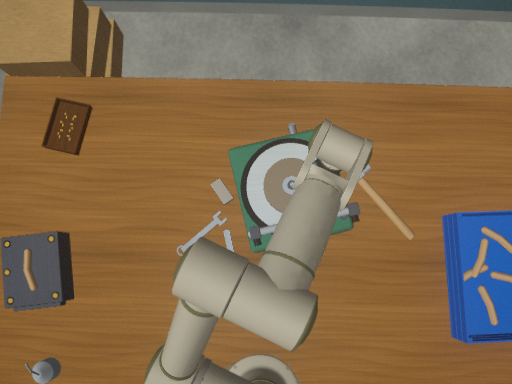

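The top view shows the arm covering the right side of the disc, with the gripper over the rim near (340,150) and the hole hidden behind it. The left rim stays visible. I'll go to about 3 mm above the rim and wait for the hole to come round on the left.

```bash
python3 -m pendant '0 0 -0.06 0 0 0 1;0 0 -0.06 0 0 0 1;0 0 0 0 0 0 1;0 0 0 0 0 0 1;0 0 0 0 0 0 1;0 0 0 0 0 0 1;0 0 0 0 0 0 1;0 0 0 0 0 0 1;0 0 0 0 0 0 1;0 0 0 0 0 0 1;0 0 0 0 0 0 1;0 0 0 0 0 0 1;0 0 0 0 0 0 1;0 0 0 0 0 0 1;0 0 0 0 0 0 1;0 0 0 0 0 0 1;0 0 0 0 0 0 1;0 0 0 0 0 0 1;0 0 0 0 0 0 1;0 0 0 0 0 0 1'; python3 -m pendant '0 0 0 0 0 0 1;0 0 0 0 0 0 1;0 0 0 0 0 0 1;0 0 0 0 0 0 1'; python3 - <<'E'
import pickle
from h import *
C=np.array([.5893,-.073]); psi=np.radians(14.9)
for i in range(2):
  for n in ('top','side'):
    t=manip.get_obs()['clock']; s=snap(n); th,d=hole(s,C,psi); i=d<100; print(n,t,th[i][::4].tolist())
o=manip.get_obs();print(o['clock'],o['tcp_pos'],o['wrist_force'])
E
```

```text
clock: 5.05
tcp_pos: [0.6413, -0.1626, 0.1265]
ee_rot: [-0.0, 0.993, 0.117, -0.0]
wrist_force: [0.5, -0.8, 0.8]
opening: -0.0001
grasp_force: 0.0
clock: 5.45
tcp_pos: [0.6413, -0.1626, 0.1265]
ee_rot: [-0.0, 0.993, 0.117, -0.0]
wrist_force: [0.6, 1.0, 1.2]
opening: -0.0004
grasp_force: 0.0
top 5.45 [122.50000000000001, 209.5, 211.5, 213.5]
side 5.5 [0.0, 331.5, 333.5, 335.5, 337.5, 339.5, 341.50000000000006, 343.5, 345.5, 347.5, 356.5, 358.5]
top 5.55 [122.50000000000001, 218.5, 220.5, 222.5]
side 5.6 [0.0, 331.5, 333.5, 335.5, 337.5, 339.5, 341.50000000000006, 343.5, 345.5, 347.5, 356.5, 358.5]
5.65 [ 0.64131895 -0.16262618  0.12650456] [ 0.60390725  0.23814713 -0.02633361]
```

```bash
python3 -m pendant '0 0 0 0 0 0 1;0 0 0 0 0 0 1;0 0 0 0 0 0 1;0 0 0 0 0 0 1;0 0 0 0 0 0 1;0 0 0 0 0 0 1;0 0 0 0 0 0 1;0 0 0 0 0 0 1;0 0 0 0 0 0 1;0 0 0 0 0 0 1;0 0 0 0 0 0 1;0 0 -0.03 0 0 0 1;0 0 -0.03 0 0 0 1'; python3 -m pendant '0 0 0 0 0 0 1'
```

```text
clock: 6.95
tcp_pos: [0.642, -0.1624, 0.125]
ee_rot: [0.0, 0.993, 0.117, 0.001]
wrist_force: [-1.5, 2.2, 11.7]
opening: -0.0002
grasp_force: 5.6
clock: 7.05
tcp_pos: [0.6418, -0.1625, 0.1251]
ee_rot: [0.0, 0.993, 0.117, 0.001]
wrist_force: [0.1, 1.3, 5.8]
opening: 0.0
grasp_force: 2.8
```

```bash
cat > look.py <<'E'
import pickle,sys
from h import *
C=np.array([.5893,-.073]); psi=np.radians(14.9)
tag=sys.argv[1]; S={}
for i in range(2):
  for n in ('side','top'):
    t=manip.get_obs()['clock']; s=snap(n); S[n]=s; th,d=hole(s,C,psi); i=d<100; print(n,t,th[i][::4].tolist())
o=manip.get_obs();print(o['clock'],o['tcp_pos'],o['wrist_force'])
pickle.dump(S,open(tag+'.pkl','wb'))
q=pix(S['side'],[.5,-.08,.13])[0].astype(int)
A=cv2.resize(S['side']['pixels'][q[1]-55:q[1]+55,q[0]-90:q[0]+50],None,fx=5,fy=5,interpolation=cv2.INTER_CUBIC)
print('off',q-[90,55]); cv2.imwrite(f'pics/{tag}.png',A)
E
python3 look.py s3
```

```text
side 7.05 [0.0, 331.5, 333.5, 335.5, 337.5, 339.5, 341.50000000000006, 343.5, 345.5, 347.5, 356.5, 358.5]
top 7.1 [122.50000000000001]
side 7.15 [0.0, 331.5, 333.5, 335.5, 337.5, 339.5, 341.50000000000006, 343.5, 345.5, 347.5, 356.5, 358.5]
top 7.2 [122.50000000000001]
7.25 [ 0.64172257 -0.1625673   0.12510892] [-0.91471439  1.31049268  5.03858785]
off [229 139]
```

View pics/s3.png

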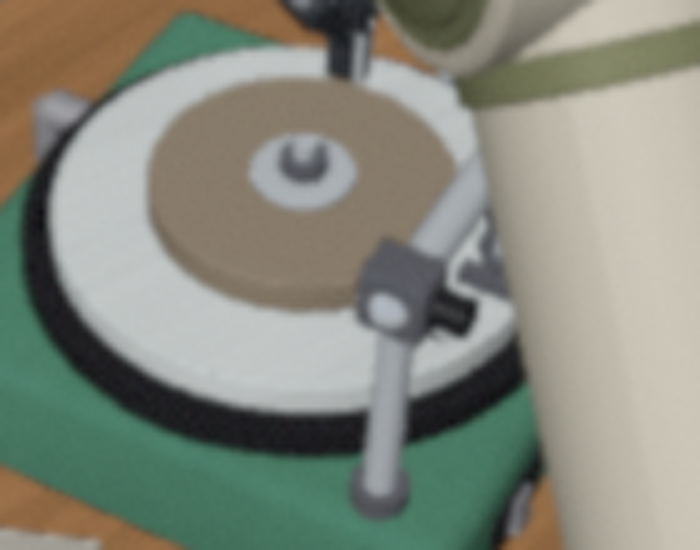

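The crop shows the finger on the rim at (345,60) and the clamp block at (395,285) with its knob at (450,310). The arm covers the slot side. The hole isn't clearly visible; there may be a dark edge at (440,335), behind the knob. I'll compare with the earlier pictures.

```bash
python3 - <<'E'
import pickle
from h import *
C=np.array([.5893,-.073]); psi=np.radians(14.9)
a=pickle.load(open('side1.pkl','rb')); b=pickle.load(open('s3.pkl','rb'))
for n,x,y in (('side',a,b['side']),('top',pickle.load(open('top2.pkl','rb')),b['top'])):
    for r in ((.086,.09),(.092,.098),(.1,.106),(.108,.114)):
        th,d=hole(x,C,psi,r); _,e=hole(y,C,psi,r); i=np.abs(d-e)>14
        print(n,r,[(float(t),int(p),int(q)) for t,p,q in zip(th[i],d[i],e[i])][::4])
sub=lambda s:cv2.resize(s['pixels'][185:230,290:345],None,fx=7,fy=7,interpolation=cv2.INTER_CUBIC)
cv2.imwrite('pics/d.png',np.hstack([sub(a),sub(b['side'])]))
E
```

```text
side (0.086, 0.09) []
side (0.092, 0.098) [(18.5, 94, 110), (20.5, 92, 114), (22.5, 91, 114), (24.5, 90, 118), (26.5, 90, 120), (28.500000000000004, 95, 123), (38.5, 152, 136), (40.5, 162, 138), (42.5, 167, 142), (44.5, 171, 146), (46.5, 172, 151), (48.5, 171, 156), (106.5, 134, 119), (108.5, 136, 121), (262.0, 164, 194), (264.0, 155, 195), (266.0, 169, 196), (268.0, 177, 196)]
side (0.1, 0.106) [(15.5, 119, 139), (17.5, 98, 141), (19.5, 90, 143), (21.5, 90, 145), (23.5, 90, 146), (25.5, 91, 147), (27.5, 94, 148), (29.500000000000004, 106, 149), (33.0, 170, 149), (35.0, 186, 149), (37.0, 181, 148), (45.0, 159, 143), (47.0, 167, 140), (49.0, 171, 138), (51.0, 171, 137), (53.0, 169, 135), (55.0, 166, 136), (57.00000000000001, 172, 147), (59.00000000000001, 188, 164), (61.0, 194, 180), (100.50000000000001, 185, 145), (102.5, 182, 132), (104.5, 182, 88), (106.5, 183, 67), (108.5, 179, 79), (110.5, 178, 113), (112.5, 176, 162), (262.5, 154, 195), (264.5, 125, 196), (266.5, 114, 195), (268.5, 108, 195), (270.5, 162, 195), (331.0, 97, 74), (333.0, 108, 79), (335.0, 80, 65)]
side (0.108, 0.1
[... 687 characters left out ...]
46), (109.50000000000001, 192, 54), (111.5, 192, 118), (262.0, 176, 195), (264.0, 137, 195), (266.0, 108, 195), (268.0, 98, 194), (270.0, 159, 195), (330.5, 193, 170), (332.50000000000006, 190, 159), (334.5, 166, 144), (359.0, 88, 105)]
top (0.086, 0.09) [(122.50000000000001, 153, 137)]
top (0.092, 0.098) [(113.5, 121, 102), (115.49999999999999, 98, 78), (118.00000000000001, 99, 71), (119.99999999999999, 110, 84)]
top (0.1, 0.106) [(104.5, 143, 127), (106.5, 116, 92)]
top (0.108, 0.114) [(103.0, 73, 87), (105.5, 78, 100), (107.5, 84, 131), (109.50000000000001, 95, 159), (111.5, 103, 162), (113.5, 111, 152), (117.0, 99, 123), (119.0, 88, 117), (121.0, 93, 123), (123.00000000000001, 111, 131)]
```

View pics/d.png

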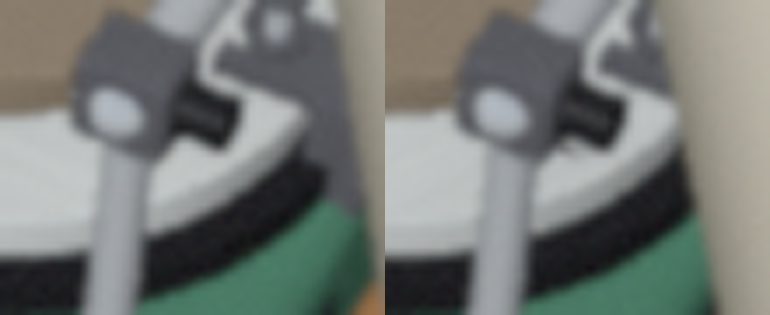

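The right half, which is now, shows the hole's edge at about (570,150), just under the knob. That is about 334° at the rim, so it needs roughly +26°. I'll work out the arc for a drag with the finger pressed.

```bash
cat > arc.py <<'E'
import sys
from h import *
C=np.array([.5893,-.073])
p=manip.get_obs()['tcp_pos'][:2]-C; r=np.hypot(*p); a0=np.degrees(np.arctan2(p[1],p[0])); print(r,a0)
f=np.cumsum([0,1,2,3]+[4]*int(sys.argv[2])+[3,2,1]); f=f/f[-1]*float(sys.argv[1])
a=np.radians(a0+f); P=r*np.c_[np.cos(a),np.sin(a)]; U=np.diff(np.round(P/.04,2),axis=0)
print(';'.join('%.2f %.2f 0 0 0 0 1'%tuple(u) for u in U))
E
python3 arc.py 26 10
```

```text
0.10378066451895944 -59.66012024082556
0.02 0.01 0 0 0 0 1;0.04 0.03 0 0 0 0 1;0.06 0.03 0 0 0 0 1;0.07 0.05 0 0 0 0 1;0.07 0.06 0 0 0 0 1;0.07 0.05 0 0 0 0 1;0.07 0.06 0 0 0 0 1;0.07 0.06 0 0 0 0 1;0.07 0.07 0 0 0 0 1;0.06 0.06 0 0 0 0 1;0.06 0.07 0 0 0 0 1;0.06 0.07 0 0 0 0 1;0.05 0.07 0 0 0 0 1;0.04 0.06 0 0 0 0 1;0.03 0.03 0 0 0 0 1;0.01 0.02 0 0 0 0 1
```

```bash
python3 -m pendant '0 0 -0.02 0 0 0 1;0.02 0.01 0 0 0 0 1;0.04 0.03 0 0 0 0 1;0.06 0.03 0 0 0 0 1;0.07 0.05 0 0 0 0 1;0.07 0.06 0 0 0 0 1;0.07 0.05 0 0 0 0 1;0.07 0.06 0 0 0 0 1;0.07 0.06 0 0 0 0 1;0.07 0.07 0 0 0 0 1;0.06 0.06 0 0 0 0 1;0.06 0.07 0 0 0 0 1;0.06 0.07 0 0 0 0 1;0.05 0.07 0 0 0 0 1;0.04 0.06 0 0 0 0 1;0.03 0.03 0 0 0 0 1;0.01 0.02 0 0 0 0 1;0 0 0 0 0 0 1;0 0 0 0 0 0 1'; python3 look.py s4; python3 - <<'E'
import pickle
from h import *
b=pickle.load(open('s4.pkl','rb'));sub=lambda s,a:cv2.resize(s['pixels'][a[0]:a[0]+70,a[1]:a[1]+70],None,fx=6,fy=6,interpolation=cv2.INTER_CUBIC)[:,:390]
cv2.imwrite('pics/e.png',np.hstack([sub(b['side'],(170,290)),sub(b['top'],(190,270))]))
E
```

```text
clock: 9.15
tcp_pos: [0.6762, -0.1311, 0.1251]
ee_rot: [0.001, 0.993, 0.117, 0.002]
wrist_force: [0.9, -0.5, 7.3]
opening: 0.0001
grasp_force: 3.9
side 9.15 [68.0, 70.0, 72.0, 87.0, 89.0, 91.0, 93.0, 95.0, 97.0, 99.0, 101.0, 103.0, 331.0, 333.0, 335.0, 337.0, 339.0, 341.0, 343.0, 345.0, 347.0]
top 9.2 []
side 9.25 [68.0, 70.0, 72.0, 87.0, 89.0, 91.0, 93.0, 95.0, 97.0, 99.0, 101.0, 103.0, 331.0, 333.0, 335.0, 337.0, 339.0, 341.0, 343.0, 345.0, 347.0]
top 9.3 []
9.35 [ 0.67620727 -0.13112179  0.12506659] [ 0.28003038 -0.97244565  7.56884225]
off [229 139]
```

View pics/e.png

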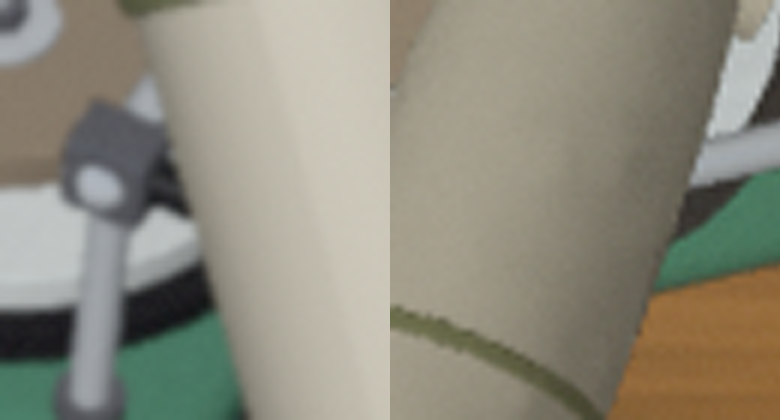

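Both views are blocked: the forearm covers the slot from the side (left half) and from the top (right half). I'll lift off gently, swing aside to the right and measure.

```bash
python3 -m pendant '0 0 0.02 0 0 0 1;0 0 0.03 0 0 0 1;0 0 0.1 0 0 0 1;0 0 0.4 0 0 0 1;0 0 0.8 0 0 0 1;0 0 1 0 0 0 1;0 0 1 0 0 0 1;0 0 0.9 0 0 0 1;-0.4 -0.28 0 0 0 0 1;-0.78 -0.56 0 0 0 0 1;-0.78 -0.56 0 0 0 0 1;-0.78 -0.56 0 0 0 0 1;-0.78 -0.56 0 0 0 0 1;-0.78 -0.56 0 0 0 0 1;-0.78 -0.56 0 0 0 0 1;-0.78 -0.56 0 0 0 0 1;-0.78 -0.56 0 0 0 0 1;-0.78 -0.56 0 0 0 0 1;-0.78 -0.56 0 0 0 0 1;-0.78 -0.56 0 0 0 0 1'; python3 look.py s5; python3 - <<'E'
import pickle
from h import *
b=pickle.load(open('s5.pkl','rb'));sub=lambda s,a:cv2.resize(s['pixels'][a[0]:a[0]+50,a[1]:a[1]+50],None,fx=8,fy=8,interpolation=cv2.INTER_CUBIC)
cv2.imwrite('pics/f.png',np.hstack([sub(b['side'],(172,305)),sub(b['top'],(200,280))]))
C=np.array([.5893,-.073]); psi=np.radians(14.9)
for n,o in (('side',(305,172)),('top',(280,200))):
    for r in (.084,.092,.108):
        print(n,r,(8*(pix(b[n],[C[0]-r*np.cos(psi),C[1]-r*np.sin(psi),.125])[0]-o)+(0 if n=='side' else np.array([400,0]))).round())
E
```

```text
clock: 11.35
tcp_pos: [0.3147, -0.3887, 0.2933]
ee_rot: [-0.0, 0.993, 0.117, -0.0]
wrist_force: [0.6, -0.1, 0.4]
opening: -0.0002
grasp_force: 0.0
side 11.35 [0.0, 26.0, 331.5, 333.5, 335.5, 337.5, 339.5, 341.50000000000006, 343.5, 345.5, 347.5, 357.0, 359.0]
top 11.4 []
side 11.45 [0.0, 25.5, 331.0, 333.0, 335.0, 337.0, 339.0, 341.0, 343.0, 345.0, 347.0, 356.5, 358.5]
top 11.5 []
11.55 [ 0.31581386 -0.38824922  0.29326247] [0.70686024 0.66810767 0.25332606]
off [229 139]
side 0.084 [122. 154.]
side 0.092 [146. 163.]
side 0.108 [194. 182.]
top 0.084 [546. 125.]
top 0.092 [551. 148.]
top 0.108 [563. 193.]
```

View pics/f.png

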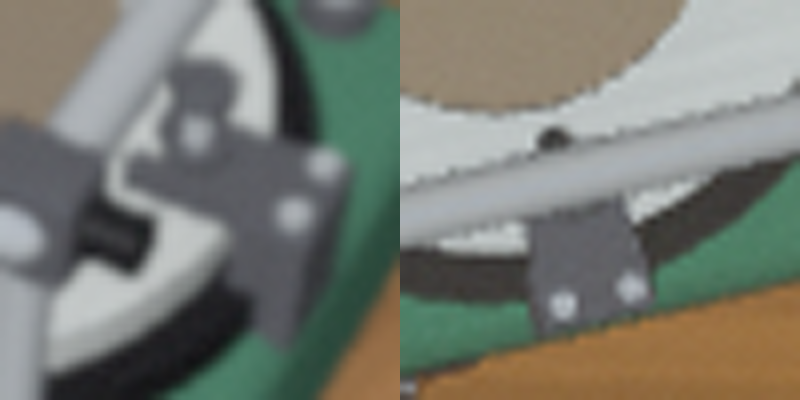

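The left half (side view) shows the lug with the plunger in place. The right half (top view) shows the hole's inner end at (554,137), peeking out above the bar where about 548 is predicted. That is near-aligned, by about +2 mm. I'll check sub-pixel against the lug.

```bash
python3 - <<'E'
import pickle
from h import *
b=pickle.load(open('s5.pkl','rb'))['top']; psi=np.radians(14.9); ex=np.array([np.cos(psi),np.sin(psi)]); ey=np.array([-ex[1],ex[0]]); C=np.array([.5893,-.073])
g=cv2.cvtColor(b['pixels'],cv2.COLOR_BGR2GRAY)
print(g[213:221,344-0-0:0].size, g[213:221,294:306])
L=lambda u,v,z:((world(b,u,v,z)[:2]-C)@np.c_[ex,ey]*1000).round(1)
cr=lambda x,y:(280+(x-400)/8-.44,200+y/8-.44)
print('hole end',L(*cr(554,137),.125))
print('screws',L(*cr(565,305),.141),L(*cr(632,287),.141))
print('lug edges',L(*cr(530,255),.139),L(*cr(645,230),.139))
hsv=b['pixels'][155:215,262:322]
# nut/washer centre: stone contour fit again, bar ends
th,_=hole(b,C,psi)
for r in (.084,.086,.088):
    th,d=hole(b,C,psi,(r-.0005,r+.0005)); k=(th<12)|(th>348); t=(th[k]+180)%360-180; o=np.argsort(t); t,d=t[o],d[k][o]; w=np.clip(185-d,0,None); print(r,(w*t).sum()/w.sum(), d[::4].astype(int))
P=L(*(cr(515+0,0)),.1)
c=pix(b,[*C,.166])[0]; print('nut exp',c); n=b['pixels'][int(c[1])-9:int(c[1])+10,int(c[0])-9:int(c[0])+10].max(2); print(n)
E
```

```text
0 [[123 127 120 128 147 148 191 192 191 192 190 191]
 [170 190 191 193 192 189 190 190 191 193 193 193]
 [192 191 191 189 184 168 176 189 194 194 194 193]
 [195 192 195 160  87  72 115 167 187 189 186 184]
 [194 194 194 100  62  66  70 111 148 147 136 126]
 [187 186 184 106  79  97 103 135 140 146 151 156]
 [146 152 118 135 141 148 153 155 158 164 169 171]
 [142 147 153 156 162 165 168 172 173 174 174 174]]
hole end [-87.2  -0.9]
screws [-144.5   11. ] [-143.8  -12.6]
lug edges [-125.2   18.2] [-126.1  -21.9]
0.084 0.40289882694053153 [194 193 194 193 181 139 120 147 181 191 192 192]
0.086 0.39040720348662045 [194 193 193 193 154  97  73 102 162 189 193 193]
0.088 0.4431756996184945 [192 190 188 188 133  75  66  82 143 186 190 192]
nut exp [291.88042616 184.13795311]
[[146 145 146 144 144 144 147 146 147 147 148 147 147 147 146 143 144 146
  145]
 [143 144 146 145 144 149 159 160 168 168 178 165 155 150 146 144 144 146
  144]
 [143 143 143 146 159 178 184 181 178 181 178 177 177 181 157 149 143 146
  144]
 [145 144 149 160 179 177 182 181 178 182 179 180 177 177 178 168 148 145
  144
[... 517 characters left out ...]
 103 158 175 175 177 125 105 124 179 178 179
  180]
 [156 182 181 182 180 145 109 106 112 130 140 142 108 108 157 179 178 178
  183]
 [144 181 182 181 181 180 116 104 106 107 106 104 107 129 178 180 178 178
  183]
 [145 178 182 182 184 182 164 104 112 106 112 110 129 179 181 178 180 181
  162]
 [145 156 181 181 183 182 182 163 141 127 146 138 181 182 179 179 180 181
  146]
 [145 146 178 180 183 181 181 182 181 183 184 182 182 183 180 179 182 161
  146]
 [147 145 134 175 182 181 183 183 182 182 184 182 183 183 179 179 178 122
  145]
 [147 145 145 145 178 181 181 183 182 180 185 183 181 183 177 164 147 144
  145]
 [147 148 146 148 130 159 177 177 180 179 180 181 177 181 154 146 147 146
  145]]
```

The hole sits at machine y = -0.9 mm and the lug screws' midpoint at -0.8 mm, so they are lined up within about 1 mm. I'll stage the tilted tool in front of the machine.

```bash
python3 -m pendant '0.26 0.67 -0.1 0.165 -0.618 0 1;0.26 0.67 -0.1 0.165 -0.618 0 1;0.26 0.67 -0.1 0.165 -0.618 0 1;0.26 0.67 -0.1 0.165 -0.618 0 1;0.26 0.67 -0.1 0.165 -0.618 0 1;0.26 0.67 -0.1 0.165 -0.618 0 1;0.26 0.67 -0.1 0.165 -0.618 0 1;0.26 0.67 -0.1 0.165 -0.618 0 1;0.26 0.67 -0.1 0.165 -0.618 0 1;0.26 0.67 -0.1 0.165 -0.618 0 1;0 0 0 0 0 0 1;0 0 0 0 0 0 1'; cat > pos.py <<'E'
from h import *
from scipy.spatial.transform import Rotation as R
C=np.array([.5893,-.073]); psi=np.radians(14.9); ex=np.array([np.cos(psi),np.sin(psi)]); ey=np.array([-ex[1],ex[0]])
o=manip.get_obs(); p=o['tcp_pos']; q=o['ee_rot']; M=R.from_quat([q[1],q[2],q[3],q[0]]).as_matrix()
B=np.c_[np.r_[ex,0],np.r_[ey,0],[0,0,1]]
print(o['clock'],'machine',((p[:2]-C)@np.c_[ex,ey]*1000).round(1),p[2],'F',o['wrist_force'].round(1)); print((B.T@M).round(3)); print(o['q'].round(2))
g=np.r_[C-.104*ex-.0008*ey,.181]; print('to hover, units',((g-p)/.04).round(3))
E
python3 pos.py
```

```text
clock: 12.75
tcp_pos: [0.4204, -0.1196, 0.2536]
ee_rot: [-0.054, 0.921, 0.11, 0.37]
wrist_force: [1.0, -0.7, 0.6]
opening: 0.0
grasp_force: 0.0
12.75 machine [-175.3   -1.6] 0.2536197998628858 F [ 1.  -0.7  0.6]
[[ 0.72  -0.016  0.694]
 [-0.024 -1.     0.002]
 [ 0.694 -0.018 -0.72 ]]
[-0.99 -0.16  2.15  0.86  1.06 -0.06]
to hover, units [ 1.716  0.478 -1.815]
```

```bash
python3 -m pendant '0.29 0.08 -0.3 0 0 0 1;0.29 0.08 -0.3 0 0 0 1;0.29 0.08 -0.3 0 0 0 1;0.29 0.08 -0.3 0 0 0 1;0.28 0.08 -0.3 0 0 0 1;0.28 0.08 -0.3 0 0 0 1;0 0 0 0 0 0 1;0 0 0 0 0 0 1'; python3 pos.py; python3 look.py s6
```

```text
clock: 13.55
tcp_pos: [0.4892, -0.1014, 0.1817]
ee_rot: [-0.054, 0.921, 0.109, 0.371]
wrist_force: [0.7, -0.5, 0.3]
opening: -0.0003
grasp_force: 0.0
13.55 machine [-104.1   -1.7] 0.18173183560755507 F [ 0.7 -0.5  0.3]
[[ 0.719 -0.017  0.694]
 [-0.025 -1.     0.001]
 [ 0.694 -0.018 -0.72 ]]
[-0.77  0.09  2.14  1.03  0.77 -0.16]
to hover, units [-0.004  0.021 -0.018]
side 13.55 [331.5, 333.5, 335.5, 337.5, 339.5, 341.50000000000006, 343.5, 345.5, 347.5, 357.5]
top 13.6 []
side 13.65 [331.5, 333.5, 335.5, 337.5, 339.5, 341.50000000000006, 343.5, 345.5, 347.5, 357.5, 359.50000000000006]
top 13.7 []
13.75 [ 0.48890711 -0.10151015  0.1820086 ] [-0.73395089 -0.06504436  0.31848934]
off [229 139]
```

View pics/s6.png

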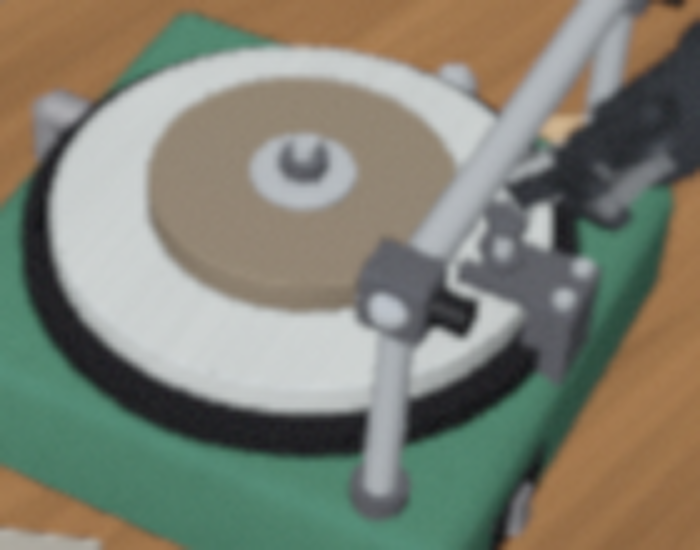

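The tip at about (520,190) sits just over the plunger head at (512,212), below the bar, with no contact. Now I'll press straight down.

```bash
python3 -m pendant '0 0 -0.05 0 0 0 1;0 0 -0.05 0 0 0 1;0 0 -0.05 0 0 0 1;0 0 -0.05 0 0 0 1;0 0 0 0 0 0 1'; python3 -m pendant '0 0 -0.05 0 0 0 1;0 0 -0.05 0 0 0 1;0 0 -0.05 0 0 0 1;0 0 0 0 0 0 1'
```

```text
clock: 14.25
tcp_pos: [0.4889, -0.101, 0.1731]
ee_rot: [-0.054, 0.921, 0.109, 0.371]
wrist_force: [-0.3, -0.9, 1.6]
opening: -0.0
grasp_force: 0.8
clock: 14.65
tcp_pos: [0.489, -0.1011, 0.1673]
ee_rot: [-0.053, 0.921, 0.109, 0.371]
wrist_force: [-0.8, -0.1, 1.6]
opening: -0.0001
grasp_force: 0.6
```

```bash
python3 -m pendant '0 0 -0.05 0 0 0 1;0 0 -0.05 0 0 0 1;0 0 0 0 0 0 1'; python3 -m pendant '0 0 -0.05 0 0 0 1;0 0 -0.05 0 0 0 1;0 0 0 0 0 0 1'; python3 -m pendant '0 0 -0.03 0 0 0 1;0 0 -0.03 0 0 0 1;0 0 0 0 0 0 1'
```

```text
clock: 14.95
tcp_pos: [0.4888, -0.1009, 0.1629]
ee_rot: [-0.054, 0.921, 0.109, 0.37]
wrist_force: [-0.9, -0.4, 0.2]
opening: -0.0
grasp_force: 0.0
clock: 15.25
tcp_pos: [0.4891, -0.101, 0.1595]
ee_rot: [-0.054, 0.921, 0.109, 0.371]
wrist_force: [-3.3, 0.8, 5.0]
opening: -0.0
grasp_force: 3.1
clock: 15.55
tcp_pos: [0.4896, -0.101, 0.159]
ee_rot: [-0.053, 0.92, 0.109, 0.372]
wrist_force: [-20.4, 1.2, 28.1]
opening: 0.0001
grasp_force: 14.3
```

The force dropped (detent snapped in), then rose to 28 N at a hard stop. I'll hold briefly, back out along the tool axis and check the head height.

```bash
python3 -m pendant '0 0 0 0 0 0 1;0 0 0 0 0 0 1;0 0 0.07 0 0 0 1;0 0 0.07 0 0 0 1;-0.15 -0.04 0.16 0 0 0 1;-0.29 -0.08 0.3 0 0 0 1;-0.29 -0.08 0.3 0 0 0 1;-0.29 -0.08 0.3 0 0 0 1;-0.29 -0.08 0.3 0 0 0 1;-0.29 -0.08 0.3 0 0 0 1;-0.3 -0.6 0.4 0 0 0 1;-0.3 -0.7 0.3 0 0 0 1;-0.3 -0.7 0 0 0 0 1;-0.3 -0.7 0 0 0 0 1;-0.2 -0.7 0 0 0 0 1;-0.2 -0.7 0 0 0 0 1;0 -0.7 0 0 0 0 1;0 -0.7 0 0 0 0 1;0 0 0 0 0 0 1'; python3 look.py s7; python3 - <<'E'
import pickle
from h import *
C=np.array([.5893,-.073]); psi=np.radians(14.9); ex=np.array([np.cos(psi),np.sin(psi)]); ey=np.array([-ex[1],ex[0]])
for f in ('s5','s7'):
    S=pickle.load(open(f+'.pkl','rb')); s=S['side']
    v,u=np.mgrid[165:230,295:360]; P=np.array([world(s,a,b) for a,b in zip(u.ravel(),v.ravel())])
    L=(P[:,:2]-C)@np.c_[ex,ey]; m=(np.hypot(L[:,0]+.108,L[:,1]+.0008)<.013)&(P[:,2]>.13)&(P[:,2]<.19)
    print(f,'head z pct',m.sum(),np.percentile(P[m,2],[50,75,90,98]).round(4))
    for r in (.084,.086,.088):
        th,d=hole(S['top'],C,psi,(r-.0005,r+.0005)); k=(th<12)|(th>348); t=(th[k]+180)%360-180; w=np.clip(185-d[k],0,None); print(r,(w*t).sum()/w.sum())
E
```

```text
clock: 17.45
tcp_pos: [0.3601, -0.341, 0.2565]
ee_rot: [-0.053, 0.921, 0.107, 0.37]
wrist_force: [-0.1, -0.6, -0.1]
opening: -0.0
grasp_force: 0.0
side 17.45 [0.0, 12.000000000000002, 332.0, 334.0, 336.0, 338.0, 340.0, 342.0, 344.0, 346.0, 355.5, 357.5, 359.50000000000006]
top 17.5 []
side 17.55 [0.0, 11.0, 13.0, 332.50000000000006, 334.5, 336.5, 338.5, 340.5, 342.5, 344.5, 346.5, 356.0, 358.0]
top 17.6 []
17.65 [ 0.36079583 -0.33773002  0.25686017] [-0.02508224  0.44159411 -0.45519231]
off [229 139]
s5 head z pct 123 [0.1488 0.1684 0.1701 0.1719]
0.084 0.40289882694053153
0.086 0.39040720348662045
0.088 0.4431756996184945
s7 head z pct 89 [0.1484 0.1535 0.1549 0.1555]
0.084 0.39357419990391174
0.086 0.3585031307749295
0.088 0.4410262949299574
```

The head dropped from 0.170 to 0.154, so the plunger is fully down and held. The disc hasn't moved and the robot is clear. I'll hand it in.

```bash
python3 -c "
from station import manip
print(manip.sign_off())"
```

```text
the job is handed in; nothing more can be done
None
```

The job is handed in at about 17.7 s: the disc stopped with its hole within about 1 mm of the slot and the plunger then locked fully down (head from 170 to 154 mm); the arm is clear and kept away from the tools, whose positions I did not re-measure, and no verdict came back.

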